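Unlatch the valve cage and hold its gate wide open

ROBOT

A 7-joint arm with a two-finger parallel gripper is mounted at the origin on a cart in front of the work surface, level with it; the furniture and walls round the work are solid. World frame = base frame: x ahead of the robot, y to its left, z up, the work surface at z = 0. Lengths are in m, angles in degrees, forces in N, time in s.
With the tool pointing down it reaches from about 0.425 to 0.875 m from the base axis. Payload 4.7 kg.
Tool frame: the origin (TCP) lies midway between the tips of the shut fingers; the grasp point (between the pads) lies 19 mm behind it; z points along the fingers, y is the direction in which the jaws open and shut (so a half turn about z gives the same grasp; the last joint's range is limited). The gripper opens to 87 mm and grips with 3 to 60 N. Pads are 19 mm wide; open, the fingers measure 117 mm over their backs; the gripper's body (75 mm by 190 mm) begins 51 mm behind the grasp point.
Start: joints at [-66.114, 18.392, -4.016, 83.108, 1.295, 78.541, -3.26], TCP at [0.255, 0.598, 0.223] pointing down, gripper open.
Joint ranges: [-163.93, 163.93], [-17.29, 119.83], [-79.2, 71.16], [3.27, 140.29], [-89.18, 269.18], [5.43, 117.66], [-154.24, 154.24]. Speed limits (degrees/s): [147.25, 147.25, 180, 180, 180, 180, 180].

INTERFACE

Orientations are given as [roll, pitch, yaw] about the fixed x, y, z axes, in that order (R = Rz(yaw) Ry(pitch) Rx(roll)).
In Python, from cell import env gives the robot as it stands.
- The arm moves only by the tool apply_moves, never from a script. Its argument "targets" is a list of rows, each a list of 2 entries, a list of its own where there are three numbers: the shift along the world's x, y, z in mm, then the turn, a rotation vector about the world's x, y, z in rad. A call has 1 to 8 rows; each row is the pose to reach, as a shift and turn from the pose commanded when the call began; what a row does not reach only later rows make up. A row lasts 1/10 s, in which the tool goes at most 50 mm and 8.59 degrees, less where a joint would pass 70% of its speed; a pose out of reach is approached as far as the arm can. A call with a gripper value outside its range is refused whole. "hand" is the finger opening in mm, from 0 to 87, set as the call begins (left out, the last holds). The fingers move at their own pace and stop on an object; "squeeze" is the grip in N (left out, the last holds). Time passes only in rows, so rows that repeat a pose let the fingers close. It gives the time, the measured TCP pose, the force and the opening at its end, in the units of the state.
- env.get_obs(): the state, without advancing time (a new reading comes with each control period).
- env.read_camera(name): name is "side" or "top"; returns a dict with "image" (400x640x3 uint8, red, green, blue), "camera_matrix" (3x3 intrinsics, pixels), "camera_from_world" (4x4, takes a point from world to camera coordinates). Camera axes: x right, y down, z forward; pixel columns grow to the right and rows downward; lengths in m; the calibration is good to about 2 mm. A picture is of the moment at which its call begins. There is no depth.
- env.sign_off(): hands the job in, once; it reports no verdict.
Trained networks look in a picture, given as the dict that the camera call returned (one of the last four; its "shot" number tells which), for a name from the list of things; names that differ only in an ending like _2 or _b are one class to them, and where a whole thing is asked for, a point or a joint stands for the part that bears it (a point fixed in the world has none). Each returns a list of dicts, best first, with "conf" (0 to 1); they miss things now and then, are a little off and sometimes report something else, mostly with a low value. They report only what shows in the picture. A call takes as long as a camera call. They do not tell look-alikes from the thing itself.
- env.regions_of(picture, target): "region" (400x640 bool, what is visible of it) and "rect" ([left, top, right, bottom] in pixels, round what is visible of it).
The state is a dict: "time_s": time; "qpos": joint angles; "joint_velocities": joint speeds; "effort": joint torques, N m; "tool_pos": TCP position; "tool_rot": TCP orientation; "force": force on the tool from outside, world axes, zero at the start; "wrist_torque": the same for the moment, N m; "grip_width": finger opening in m.
Only numpy, scipy, OpenCV 4.12 (cv2) and the standard library are available. Lean on these libraries where they do the work, as an engineer would, in place of code of your own. Each camera call takes 0.05 s, during which the arm holds its last target. There are 200 camera calls.

TASK

Open the small bar cage on the bench so the valve bodies in it can be inspected: first squeeze the catch with the round posts fully home between the fingers, then squeeze the catch with the flat paddles home the same way, and then take the gate by its upright handle and swing it past its detent until it stands wide open, nearly at its stop. The gate springs back if it is let go, so finish while still holding it wide open by the handle. Keep the two valve bodies standing in the cage and leave the hex nipple and the wooden jig where they are.

Things in the scene. Friction and masses are not known exactly. Their poses are not given: they have to be found in the camera images.
- cage: Grey steel bar cage fixed to the bench, 150 deep (x), 230 wide (y), 104 mm high, open on top. Origin: centre of its underside; z up; front (-x) has the gate, hinged at the +y end. A flat lintel (24 mm deep, top z 104, centre line x -60 mm) runs along y over the front and carries the two catches side by side, 95 mm apart; which is at which end varies.
- round_squeeze (a point): Catch with two round upright posts (14 mm diameter, tops 150 mm above the bench). Site: 135 mm above the bench, midway between the posts when squeezed home; squeeze along the cage's y, centred here. Fixed post's centre 12 mm to the -y side; sliding post's 24 mm to the +y side when out (50 mm over both), 12 mm when home (38 mm). Base plate top 108 mm above the bench.
- round_tab (a joint): Travel of the round catch's sliding post towards the fixed one: 0 to 2 mm at the start, 12 mm = fully home. About 4 N of friction, no spring: it stays where pushed. Each catch has a hook that blocks the gate until about 10 mm of travel.
- round_catch: The round catch: base plate, fixed post, sliding post. Origin on the lintel top below point round_squeeze (z up, y towards the hinge end); the fixed post's centre is at y -12 mm, from 6 to 46 mm above the origin.
- flat_squeeze (a point): Catch with two flat upright paddles (26 mm wide along x, 7 mm thick, tops 150 mm above the bench). Site: 135 mm above the bench, midway between them when squeezed home; squeeze along the cage's y, centred here. Fixed paddle's outer face 19 mm to the -y side; sliding one's 31 mm to the +y side when out, 19 mm when home. Base plate top 108 mm above the bench.
- flat_tab (a joint): Travel of the flat catch's sliding paddle towards the fixed one: 0 to 2 mm at the start, 12 mm = fully home; friction and hook as on the round catch.
- flat_catch: The flat catch: base plate, fixed paddle, sliding paddle. Origin on the lintel top below point flat_squeeze (z up, y towards the hinge end); the fixed paddle is centred at y -15.5 mm, from 12 to 46 mm above the origin.
- gate (a joint): Gate angle about its upright hinge: 0 closed, grows as the free end swings out to the front (clockwise from above), stop at 1.5 rad. A spring pulls it shut (0.12 Nm closed, 0.24 wide open); damping 0.15 Nm s/rad. A detent must be overcome between about 0.35 and 0.95 rad (3 to 5 N extra at the handle); let go beyond it, the gate springs back onto it, half open.
- handle: The gate's handle, an upright sleeve that turns freely on its pin. Origin on the post's axis at bench height, z up. The gate behind it is a grey barred frame, 8 mm thick, 188 mm long, from 30 to 106 mm above the bench, closing against the front of the lintel.
- gate_handle (a point): Grip point on the gate's handle: a plain round upright steel post, 14 mm diameter, 50 mm in front of the middle of the gate, free from 92 to 150 mm above the bench. The point is on its axis 134 mm above the bench, moves with the gate and is 119 mm from the hinge axis. The post turns freely on its pin.
- gate_hinge (a point): Point on the gate's upright hinge axis, 134 mm above the bench; fixed to the cage (78 mm in front of its centre, 108 mm to its +y side).
- valve_left: Small grey cast valve body standing loose in the cage, 38 x 46 x 86 mm; origin at the centre of its foot, z up.
- valve_right: A second one, standing loose in the cage beside it; origin at the centre of its foot, z up.
- hex_nipple: Steel hex nipple (pipe fitting), 27 x 31 x 37 mm, standing on the bench left of the jig; origin at the centre of its underside. Not part of the job.
- wood_jig: Wooden U-shaped jig, 60 x 70 x 38 mm, on the bench to the left in front of the cage; origin at the centre of its underside. Not part of the job.
Mind the look-alikes: they are no part of the job. Leave any green look-alike of the valve_left alone.

How it is judged (in metres and radians):
On the way, in this order (a step that is already met when the one before it is completed fails the run):
1. the round-post catch is squeezed home between the fingers (value of joint round_tab above 0.0105 m and contact force between the fingers and round_catch_c0 above 1.5 N), for 0.2 s.
2. then the flat-paddle catch is squeezed home between the fingers (value of joint flat_tab above 0.0105 m and contact force between the fingers and flat_catch_c0 above 1.5 N), for 0.2 s.
3. then the gate is swung past its detent (value of joint gate above 1 rad and contact force between the fingers and handle above 0.5 N), for 0.1 s.
At the end, for the whole second after the job is handed in: The fingers hold the gate still beyond 1.25 rad (of 1.5), touching its handle with over 0.5 N, through the last second; both catches are still home (over 9.5 of 12 mm); both valve bodies upright (0.15 rad) in the cage; nipple and jig within 20 mm of their places (value of joint gate above 1.25 rad and velocity of joint gate between -0.1 and 0.1 rad/s and contact force between the fingers and handle above 0.5 N and value of joint each of round_tab, flat_tab above 0.0095 m and angle between each of valve_left, valve_right's own z axis and vertical below 0.15 rad and x of valve_left in the frame of cage between -0.06 and 0.06 m and y of valve_left in the frame of cage between -0.11 and 0.11 m and x of valve_right in the frame of cage between -0.06 and 0.06 m and y of valve_right in the frame of cage between -0.11 and 0.11 m and distance of each of hex_nipple, wood_jig from where it was at the start of the episode below 0.02 m); the arm keeps its last pose, push and grip.
It fails at once if the flat-paddle catch is squeezed before the round-post catch is home (value of joint flat_tab above 0.006 m and value of joint round_tab below 0.0095 m).
It fails at once if a valve body in the cage is knocked over (angle between any of valve_left, valve_right's own z axis and vertical above 0.5 rad).
It fails at once if the hex nipple or the jig is pushed away (distance of any of hex_nipple, wood_jig from where it was at the start of the episode above 0.02 m).
It also fails if it takes over 56 s, if anything falls off the work surface, if the arm or the gripper's body presses on something with over 40 N, if the wrist force passes 120 N, or if a joint passes its speed limit or range.

## Working session

There is one attempt and no reset: what is moved stays moved. The work goes in short steps, Python scripts to look and compute and a tool call to move; the robot and the scene stay as the last step left them, time stands still between calls to the robot, and variables do not carry over. Pictures are saved under pics/ and viewed, about 8 in all and at most 12, crops included, and the job is handed in when it is done.

Besides the shell and the picture viewer there is one more tool, called after ">>>" as a command line: name --argument value ..., lists and objects as JSON in quotes. apply_moves: Moves the arm, as the interface text tells. Its arguments: {"type":"object","properties":{"targets":{"type":"array","items":{"type":"array"}},"hand":{"type":"number"},"squeeze":{"type":"number"}},"required":["targets"]}

```bash
mkdir -p pics; cat > h.py <<'E'
import numpy as np, cv2
from cell import env
def cams():
    return {n: env.read_camera(n) for n in ("top","side")}
def proj(p,P):
    q=p["camera_from_world"]@np.append(P,1); k=p["camera_matrix"]@q[:3]; return k[:2]/k[2]
def ray(p,uv):
    T=p["camera_from_world"];R=T[:3,:3];o=-R.T@T[:3,3]
    d=R.T@np.linalg.inv(p["camera_matrix"])@np.array([uv[0],uv[1],1.]);return o,d
def atz(p,uv,z):
    o,d=ray(p,uv);return o+d*(z-o[2])/d[2]
def save(p,n): cv2.imwrite("pics/"+n,p["image"][:,:,::-1])
E
python3 - <<'E'
from h import *
c=cams()
im=np.vstack([c["top"]["image"],c["side"]["image"]])
for n,p in c.items():
    save(p,n+"0.png"); T=p["camera_from_world"];print(n,-T[:3,:3].T@T[:3,3],T[2,:3])
    for t in ["cage","round_squeeze","flat_squeeze","gate_handle","round_catch","flat_catch","valve_left","hex_nipple","wood_jig"]:
        for r in env.regions_of(p,t):
            if r["conf"]>.3:
                ys,xs=np.nonzero(r["region"]);print(n,t,round(r["conf"],2),np.round(r["rect"]),round(xs.mean()),round(ys.mean()))
print(env.get_obs())
E
```

```text
top [ 0.45358452 -0.06822238  0.93184048] [ 0.12633043  0.02552577 -0.99165975]
top cage 0.86 [353. 123. 479. 222.] 413 167
top cage 0.74 [429. 174. 461. 199.] 445 184
top cage 0.39 [380. 151. 400. 170.] 389 161
top round_squeeze 0.87 [387. 185. 416. 202.] 400 191
top flat_squeeze 0.89 [432. 177. 462. 202.] 445 185
top gate_handle 0.91 [370. 189. 468. 217.] 418 201
top round_catch 0.67 [390. 182. 416. 206.] 401 191
top round_catch 0.62 [389. 184. 402. 202.] 396 194
top flat_catch 0.87 [430. 175. 460. 198.] 445 184
top valve_left 0.78 [380. 153. 400. 168.] 389 161
top valve_left 0.71 [326. 146. 341. 165.] 336 156
top wood_jig 0.63 [248. 235. 283. 261.] 265 248
side [-0.11305393 -0.38220673  0.50785307] [ 0.79966069  0.38303875 -0.46241118]
side cage 0.58 [336. 183. 491. 280.] 422 240
side round_squeeze 0.63 [382. 195. 412. 223.] 398 211
side flat_squeeze 0.75 [433. 199. 467. 238.] 448 219
side flat_squeeze 0.72 [335. 184. 488. 281.] 421 240
side gate_handle 0.94 [355. 210. 472. 271.] 415 239
side round_catch 0.64 [381. 194. 414. 230.] 397 210
side flat_catch 0.67 [434. 201. 468. 236.]
[... 202 characters left out ...]
 226 245
{'time_s': 1.0, 'qpos': array([-66.11275928,  18.39118269,  -4.01575951,  83.10739065,
         1.29496857,  78.54073421,  -3.26088643]), 'joint_velocities': array([ 0.04938003,  0.10320204, -0.00393249, -0.06879611, -0.02310601,
        0.00566382,  0.00307381]), 'effort': array([-4.30980926e-04, -4.91103852e+01, -4.02878467e-01, -3.12777328e+01,
       -6.36460260e-02,  3.33109580e-02,  4.19373379e-06]), 'tool_pos': array([0.25484321, 0.59798452, 0.22259629]), 'tool_rot': array([1.79994179e+02, 2.79928961e-03, 1.56920336e+02]), 'force': array([ 0.26875111,  0.36550584, -0.45557238]), 'wrist_torque': array([ 0.03290515,  0.02777832, -0.02321175]), 'grip_width': 0.08722479524272204}
```

View pics/top0.png

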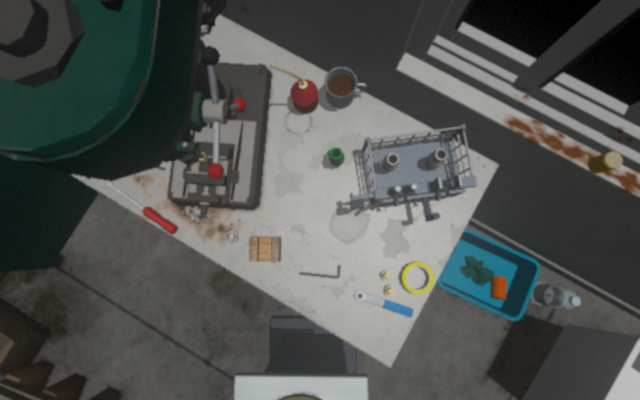

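View pics/side0.png

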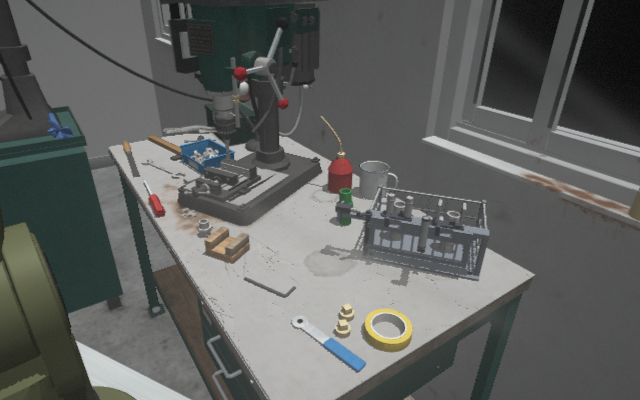

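```bash
python3 - <<'E'
from h import *
c=cams()
a=cv2.resize(c["top"]["image"][115:230,330:490],None,fx=4.8,fy=4.8,interpolation=cv2.INTER_CUBIC)
b=cv2.resize(c["side"]["image"][180:290,330:500],None,fx=4.7,fy=4.7,interpolation=cv2.INTER_CUBIC)
for n,i in(("topc",a),("sidec",b)): cv2.imwrite(f"pics/{n}.png",cv2.convertScaleAbs(i[:,:,::-1],alpha=1.5))
for n,p in c.items():
    for P in [(0,0,0),(.255,.598,.22),(.5,0,0),(.6,0,0),(.5,.1,0)]: print(n,P,proj(p,P).round())
p=c["top"]
print(atz(p,(413,167),.05),atz(p,(400,191),.13),atz(p,(445,185),.13))
E
```

```text
top (0, 0, 0) [300. 443.]
top (0.255, 0.598, 0.22) [-25. 353.]
top (0.5, 0, 0) [302. 229.]
top (0.6, 0, 0) [302. 189.]
top (0.5, 0.1, 0) [262. 229.]
side (0, 0, 0) [ 53. 476.]
side (0.255, 0.598, 0.22) [-56. 142.]
side (0.5, 0, 0) [275. 250.]
side (0.6, 0, 0) [298. 228.]
side (0.5, 0.1, 0) [237. 239.]
[ 0.64562645 -0.26971824  0.05      ] [ 0.57517069 -0.22180393  0.13      ] [ 0.58813735 -0.31925304  0.13      ]
```

View pics/topc.png

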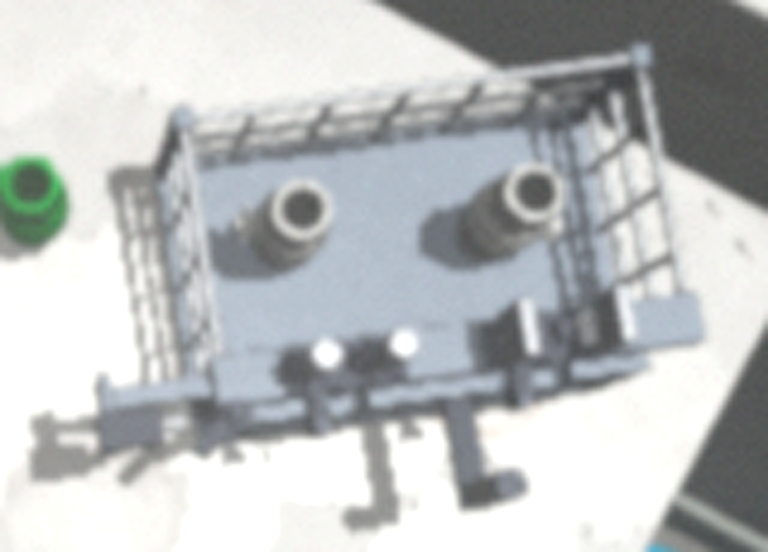

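View pics/sidec.png

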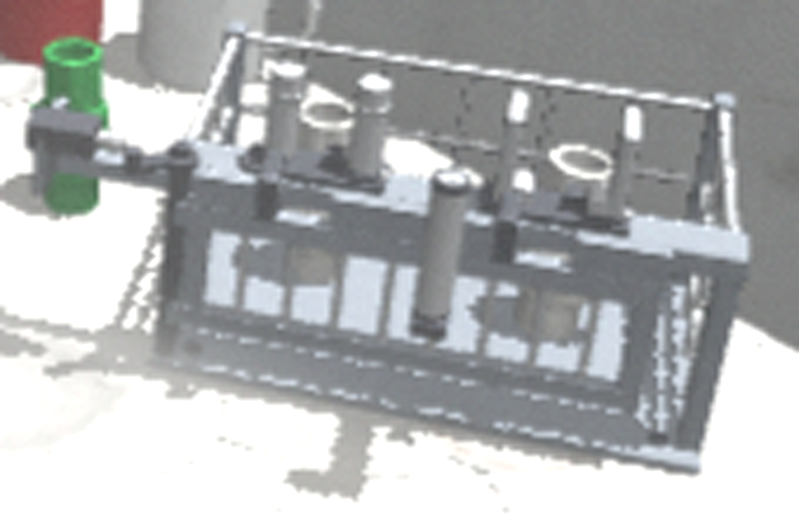

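```bash
cat > fit.py <<'E'
from h import *
from scipy.optimize import least_squares
c=cams()
t=lambda u,v:(330+u/4.8,115+v/4.8)
s=lambda u,v:(330+u/4.7,180+v/4.7)
obs={'rf':(t(404,343),s(376,83)),'rs':(t(327,352),s(290,72)),'ff':(t(627,312),s(633,120)),'fs':(t(530,326),s(519,102)),'h':(t(511,483),s(453,178)),
'bl':(t(182,115),s(237,30)),'br':(t(642,53),s(727,98))}
def pts(v):
    x,y,a,yr,yf,t1,t2=v
    L={'rf':(-.06,yr-.012,.15),'rs':(-.06,yr+.024-t1,.15),'ff':(-.06,yf-.0155,.15),'fs':(-.06,yf+.0275-t2,.15),'h':(-.128,0,.15),'bl':(.071,.111,.104),'br':(.071,-.111,.104)}
    C,S=np.cos(a),np.sin(a)
    return {k:np.array([x+C*p[0]-S*p[1],y+S*p[0]+C*p[1],p[2]]) for k,p in L.items()}
def res(v,full=False):
    P=pts(v);r=[]
    for k,o in obs.items():
        for n,uv in zip(("top","side"),o): r.append(proj(c[n],P[k])-uv)
    r=np.array(r)
    if full: return r
    return np.r_[r.ravel(),(v[3]-v[4]-.095)*2000,(v[5]-.001)*500,(v[6]-.001)*500]
for k,o in obs.items():
    # independent triangulation
    A=[];b=[]
    for n,uv in zip(("top","side"),o):
        q,d=ray(c[n],uv);d/=np.linalg.norm(d);M=np.eye(3)-np.outer(d,d);A.append(M);b.append(M@q)
    print(k,np.linalg.lstsq(np.vstack(A),np.hstack(b),rcond=None)[0].round(4))
f=least_squares(res,[.645,-.27,-.13,.0475,-.0475,.001,.001],loss='soft_l1')
v=f.x;print(v.round(4),np.degrees(v[2]));R=res(v,True)
for i,k in enumerate(obs):print(k,R[2*i].round(1),R[2*i+1].round(1))
C,S=np.cos(v[2]),np.sin(v[2])
w=lambda p:np.array([v[0]+C*p[0]-S*p[1],v[1]+S*p[0]+C*p[1]]).round(4)
print("round",w((-.06,v[3])),"flat",w((-.06,v[4])),"handle",w((-.128,0)),"hinge",w((-.078,.108)))
for th in (0,.35,.7,1,1.3,1.4):
    cc,ss=np.cos(-th),np.sin(-th);print(th,w((-.078+cc*-.05-ss*-.108,.108+ss*-.05+cc*-.108)))
E
python3 fit.py
```

```text
rf [ 0.5824 -0.2493  0.1484]
rs [ 0.5786 -0.2153  0.1471]
ff [ 0.5956 -0.3468  0.1497]
fs [ 0.5895 -0.3043  0.15  ]
h [ 0.5201 -0.2937  0.1491]
bl [ 0.7013 -0.1579  0.0993]
br [ 0.7296 -0.3768  0.1024]
[ 6.458e-01 -2.766e-01  1.354e-01  4.760e-02 -4.730e-02  1.500e-03
  4.000e-04] 7.757543935379082
rf [0.6 0.1] [-0.5 -0.4]
rs [0.5 0.5] [-0.5 -0.9]
ff [0.4 0.3] [-0.3  0.1]
fs [0.6 0.1] [-0.2  0.2]
h [0.6 0.4] [-0.4 -0. ]
bl [ 0.1 -0.6] [-0.5 -1.9]
br [ 0.7 -1. ] [-0.1 -0.8]
round [ 0.5799 -0.2375] flat [ 0.5927 -0.3316] handle [ 0.5189 -0.2939] hinge [ 0.5539 -0.1801]
0 [ 0.5189 -0.2939]
0.35 [ 0.482 -0.275]
0.7 [ 0.4539 -0.2446]
1 [ 0.4393 -0.2122]
1.3 [ 0.4349 -0.1769]
1.4 [ 0.4358 -0.165 ]
```

>>> apply_moves --targets '[[[20,-37,3],[0,0,-0.137]],[[41,-74,6],[0,0,-0.275]],[[62,-112,9],[0,0,-0.412]],[[82,-149,12],[0,0,-0.55]],[[103,-186,15],[0,0,-0.687]],[[124,-224,18],[0,0,-0.825]],[[144,-261,20],[0,0,-0.962]],[[165,-298,20],[0,0,-1.1]]]' --hand 76 --squeeze 25

```text
time_s: 2.0
tool_pos: [0.4206, 0.2985, 0.2433]
tool_rot: [179.9, -0.1, 93.6]
force: [-0.8, 0.7, -0.6]
grip_width: 0.0762
```

>>> apply_moves --targets '[[[6,-37,0],[0,0,-0.137]],[[12,-75,0],[0,0,-0.275]],[[18,-112,0],[0,0,-0.412]],[[25,-150,0],[0,0,-0.55]],[[31,-187,0],[0,0,-0.687]],[[37,-225,0],[0,0,-0.825]],[[44,-262,0],[0,0,-0.962]],[[50,-300,0],[0,0,-1.1]]]'

```text
time_s: 2.8
tool_pos: [0.47, -0.0014, 0.2429]
tool_rot: [180.0, -0.1, 30.6]
force: [0.4, -0.6, -0.0]
grip_width: 0.0761
```

>>> apply_moves --targets '[[[16,-36,0],[0,0,-0.07]],[[32,-72,0],[0,0,-0.14]],[[48,-108,0],[0,0,-0.21]],[[64,-144,0],[0,0,-0.28]],[[80,-180,0],[0,0,-0.35]],[[98,-212,-10],[0,0,-0.403]],[[110,-237,-30],[0,0,-0.403]],[[110,-237,-43],[0,0,-0.403]]]'

```text
time_s: 3.6
tool_pos: [0.5794, -0.2414, 0.1981]
tool_rot: [179.8, 0.1, 7.5]
force: [-0.2, 0.1, -0.1]
grip_width: 0.076
```

```bash
python3 - <<'E'
from h import *
o=env.get_obs();print(o["tool_pos"],o["tool_rot"],o["force"])
c=cams()
a=cv2.resize(c["top"]["image"][110:240,330:490],None,fx=2.5,fy=2.5,interpolation=cv2.INTER_CUBIC)
b=cv2.resize(c["side"]["image"][150:280,330:490],None,fx=2.5,fy=2.5,interpolation=cv2.INTER_CUBIC)
cv2.imwrite("pics/pre.png",cv2.convertScaleAbs(np.hstack([a,b])[:,:,::-1],alpha=1.4))
E
```

```text
[ 0.57936745 -0.24144502  0.19805504] [1.79804916e+02 1.24137144e-01 7.48484947e+00] [-0.17169675  0.06327542 -0.12603097]
```

View pics/pre.png

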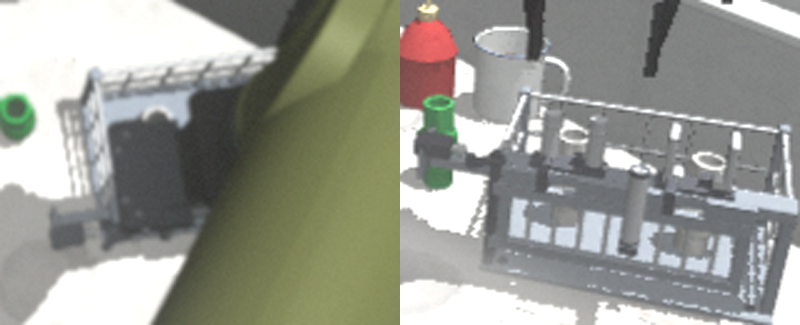

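>>> apply_moves --targets '[[[0,0,-20],[0,0,0]],[[0,0,-35],[0,0,0]],[[0,0,-35],[0,0,0]]]'

```text
time_s: 4.0
tool_pos: [0.5788, -0.2348, 0.1629]
tool_rot: [-179.9, 0.2, 7.9]
force: [-0.0, 0.5, -0.9]
grip_width: 0.0759
```

```bash
python3 - <<'E'
from h import *
p=env.read_camera("side");o=env.get_obs();print(o["tool_pos"],o["tool_rot"],o["force"])
a=p["image"][130:270,340:500]
cv2.imwrite("pics/pre2.png",cv2.resize(cv2.convertScaleAbs(a[:,:,::-1],alpha=1.5),None,fx=4,fy=4,interpolation=cv2.INTER_CUBIC))
y=np.radians(7.76);d=np.array([-np.sin(y),np.cos(y),0])
for s in(-.038,0,.038): print((proj(p,o["tool_pos"]+d*s)-[340,130])*4)
E
```

```text
[ 0.57939574 -0.23546038  0.16413264] [-1.79917787e+02  6.85734681e-02  7.87120403e+00] [ 0.81936707 -0.12839749  0.14750651]
[334.08944852 250.0647697 ]
[251.21676524 237.70424602]
[170.53911849 225.67111371]
```

View pics/pre2.png

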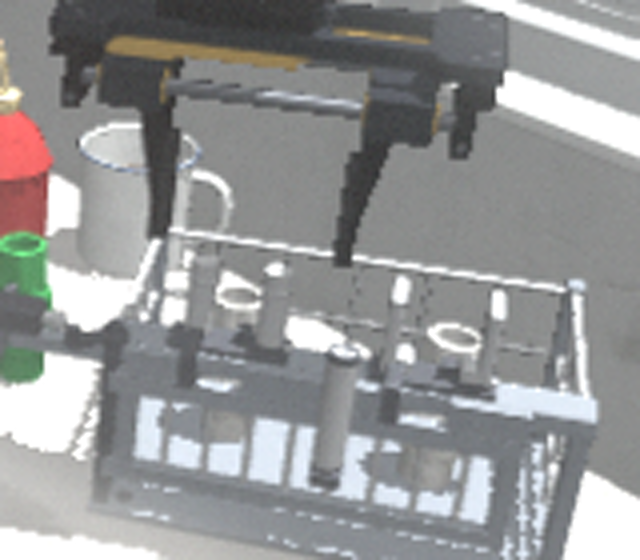

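>>> apply_moves --targets '[[[0,0,-15],[0,0,0]],[[0,0,-30],[0,0,0]],[[0,0,-46],[0,0,0]],[[0,0,-46],[0,0,0]]]'

```text
time_s: 4.45
tool_pos: [0.5779, -0.236, 0.1153]
tool_rot: [-179.9, 0.3, 7.8]
force: [-0.5, -0.4, -0.3]
grip_width: 0.0762
```

>>> apply_moves --targets '[[[0,0,1],[0,0,0]],[[0,0,1],[0,0,0]],[[0,0,1],[0,0,0]],[[0,0,1],[0,0,0]],[[0,0,1],[0,0,0]],[[0,0,1],[0,0,0]],[[0,0,1],[0,0,0]],[[0,0,1],[0,0,0]]]' --hand 0 --squeeze 25

```text
time_s: 5.25
tool_pos: [0.5805, -0.2375, 0.1201]
tool_rot: [179.9, -0.1, 7.8]
force: [1.6, -0.2, 1.9]
grip_width: 0.0369
```

>>> apply_moves --targets '[[[0,0,0],[0,0,0]],[[0,0,0],[0,0,0]],[[0,0,0],[0,0,0]],[[0,0,0],[0,0,0]],[[0,0,0],[0,0,0]]]'

```text
time_s: 5.75
tool_pos: [0.5805, -0.2375, 0.1201]
tool_rot: [179.9, -0.1, 7.8]
force: [2.9, -0.6, 3.8]
grip_width: 0.0369
```

>>> apply_moves --targets '[[[0,0,0],[0,0,0]],[[0,0,0],[0,0,0]],[[0,0,0],[0,0,0]],[[0,0,0],[0,0,0]],[[0,0,20],[0,0,0]],[[0,0,50],[0,0,0]],[[0,0,80],[0,0,0]],[[0,0,80],[0,0,0]]]' --hand 76

```text
time_s: 6.55
tool_pos: [0.5817, -0.2384, 0.2039]
tool_rot: [179.8, -0.3, 7.8]
force: [0.2, -0.5, 0.8]
grip_width: 0.0757
```

```bash
python3 - <<'E'
from h import *
p=env.read_camera("side");o=env.get_obs();print(o["tool_pos"],o["tool_rot"],o["force"],o["grip_width"])
a=p["image"][130:270,340:500]
cv2.imwrite("pics/r.png",cv2.resize(cv2.convertScaleAbs(a[:,:,::-1],alpha=1.5),None,fx=4,fy=4,interpolation=cv2.INTER_CUBIC))
E
```

```text
[ 0.580661   -0.23776205  0.20161115] [179.91642468  -0.17994887   7.76964964] [-0.17669752  0.10631544 -1.05719703] 0.07583510375481177
```

View pics/r.png

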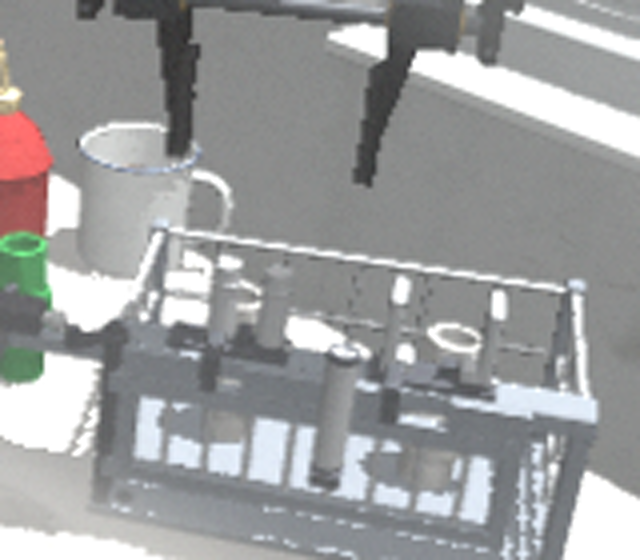

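>>> apply_moves --targets '[[[5,-40,0],[0,0,0]],[[11,-80,0],[0,0,0]],[[13,-94,0],[0,0,0]],[[13,-94,0],[0,0,0]],[[13,-94,-30],[0,0,0]],[[13,-94,-60],[0,0,0]],[[13,-94,-82],[0,0,0]],[[13,-94,-82],[0,0,0]]]'

```text
time_s: 7.4
tool_pos: [0.591, -0.3268, 0.1131]
tool_rot: [-179.7, 0.4, 7.9]
force: [-0.7, 1.1, -0.4]
grip_width: 0.0759
```

>>> apply_moves --targets '[[[0,0,0],[0,0,0]],[[0,0,0],[0,0,0]],[[0,0,0],[0,0,0]],[[0,0,0],[0,0,0]],[[0,0,0],[0,0,0]],[[0,0,0],[0,0,0]],[[0,0,0],[0,0,0]],[[0,0,0],[0,0,0]]]' --hand 0

```text
time_s: 8.2
tool_pos: [0.5939, -0.3315, 0.1183]
tool_rot: [179.9, -0.1, 7.8]
force: [3.2, 0.5, 3.5]
grip_width: 0.0375
```

>>> apply_moves --targets '[[[0,0,0],[0,0,0]],[[0,0,0],[0,0,0]],[[0,0,0],[0,0,0]],[[0,0,0],[0,0,0]],[[0,0,0],[0,0,0]]]'

```text
time_s: 8.7
tool_pos: [0.5939, -0.3315, 0.1183]
tool_rot: [179.9, -0.1, 7.8]
force: [5.9, -0.9, 5.3]
grip_width: 0.0378
```

>>> apply_moves --targets '[[[0,0,0],[0,0,0]],[[0,0,0],[0,0,0]],[[0,0,0],[0,0,0]],[[0,0,0],[0,0,0]],[[0,0,20],[0,0,0]],[[0,0,50],[0,0,0]],[[0,0,80],[0,0,0]],[[0,0,80],[0,0,0]]]' --hand 70

```text
time_s: 9.5
tool_pos: [0.5943, -0.333, 0.2023]
tool_rot: [179.7, -0.3, 7.8]
force: [0.9, -0.7, -0.1]
grip_width: 0.0699
```

>>> apply_moves --targets '[[[-37,19,0],[0,0,0]],[[-75,38,0],[0,0,0]],[[-75,38,0],[0,0,0]],[[-75,38,0],[0,0,0]]]'

```text
time_s: 9.9
tool_pos: [0.5171, -0.2924, 0.1972]
tool_rot: [-179.9, -0.0, 7.8]
force: [0.4, -0.4, -0.4]
grip_width: 0.0698
```

```bash
python3 - <<'E'
from h import *
p=env.read_camera("side");o=env.get_obs();print(o["tool_pos"],o["tool_rot"],o["force"],o["grip_width"])
a=p["image"][130:270,340:500]
cv2.imwrite("pics/f.png",cv2.resize(cv2.convertScaleAbs(a[:,:,::-1],alpha=1.5),None,fx=4,fy=4,interpolation=cv2.INTER_CUBIC))
E
```

```text
[ 0.51827469 -0.29282091  0.19765595] [ 1.79997175e+02 -5.27664911e-02  7.80426710e+00] [0.05421245 0.24688136 0.68636951] 0.06969817864438962
```

View pics/f.png

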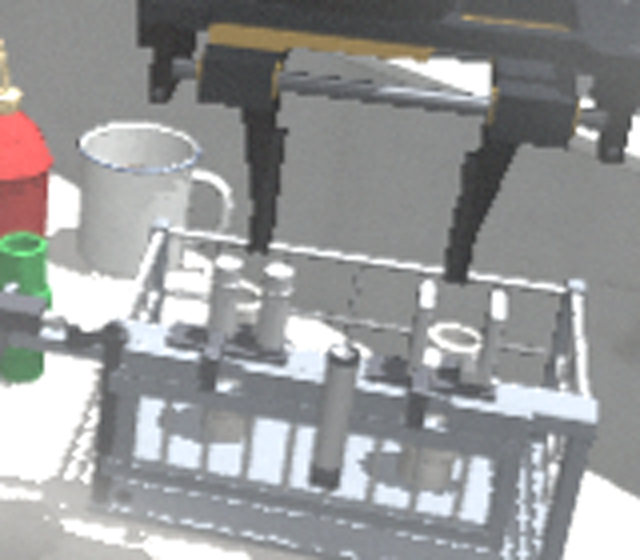

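>>> apply_moves --targets '[[[0,0,-30],[0,0,0]],[[0,0,-60],[0,0,0]],[[0,0,-82],[0,0,0]],[[0,0,-82],[0,0,0]]]'

```text
time_s: 10.35
tool_pos: [0.5168, -0.2923, 0.1123]
tool_rot: [-179.9, 0.3, 7.8]
force: [0.6, 0.3, 0.1]
grip_width: 0.0701
```

>>> apply_moves --targets '[[[0,0,0],[0,0,0]],[[0,0,0],[0,0,0]],[[0,0,0],[0,0,0]],[[0,0,0],[0,0,0]],[[0,0,0],[0,0,0]],[[0,0,0],[0,0,0]],[[0,0,0],[0,0,0]],[[0,0,0],[0,0,0]]]' --hand 0 --squeeze 45

```text
time_s: 11.15
tool_pos: [0.5178, -0.2933, 0.1156]
tool_rot: [180.0, 0.0, 7.8]
force: [0.0, -6.2, 0.5]
grip_width: 0.0139
```

>>> apply_moves --targets '[[[-11,4,0],[0,0,0]],[[-22,9,0],[0,0,0]],[[-32,15,0],[0,0,0]],[[-41.5,22.5,0],[0,0,0]],[[-50,30.5,0],[0,0,0]],[[-50,30.5,0],[0,0,0]]]'

```text
time_s: 11.75
tool_pos: [0.4664, -0.2617, 0.1156]
tool_rot: [-179.9, 0.0, 7.8]
force: [1.3, -2.0, -2.3]
grip_width: 0.0129
```

>>> apply_moves --targets '[[[-8,9,0],[0,0,0]],[[-15,19,0],[0,0,0]],[[-21,29,0],[0,0,0]],[[-26,40,0],[0,0,0]],[[-29.5,51,0],[0,0,0]],[[-32,63,0],[0,0,0]],[[-34,74.5,0],[0,0,0]],[[-34,74.5,0],[0,0,0]]]'

```text
time_s: 12.55
tool_pos: [0.4341, -0.1865, 0.1156]
tool_rot: [-180.0, -0.1, 7.9]
force: [4.1, -0.7, -3.5]
grip_width: 0.0128
```

>>> apply_moves --targets '[[[0,6,0],[0,0,0]],[[0,12,0],[0,0,0]],[[0.5,17,0],[0,0,0]],[[1,22,0],[0,0,0]],[[1,22,0],[0,0,0]],[[1,22,0],[0,0,0]],[[1,22,0],[0,0,0]],[[1,22,0],[0,0,0]]]'

```text
time_s: 13.35
tool_pos: [0.4348, -0.1662, 0.1156]
tool_rot: [180.0, 0.0, 7.8]
force: [2.5, -2.6, -2.3]
grip_width: 0.0132
```

```bash
python3 - <<'E'
from h import *
c=cams();p=c["side"];o=env.get_obs();print(o["time_s"],o["tool_pos"],o["tool_rot"],o["force"],o["grip_width"],o["joint_velocities"].round(2))
d=o["tool_pos"][:2]-[.5539,-.1801];a0=np.arctan2(-.1138,-.0350);print("gate",(a0-np.arctan2(d[1],d[0]))%(2*np.pi),np.linalg.norm(d))
a=p["image"][130:270,320:500]
cv2.imwrite("pics/g.png",cv2.resize(cv2.convertScaleAbs(a[:,:,::-1],alpha=1.5),None,fx=4,fy=4,interpolation=cv2.INTER_CUBIC))
E
```

```text
13.45 [ 0.43478528 -0.16623427  0.11561175] [1.79989374e+02 6.07751214e-03 7.76442017e+00] [ 3.32017503 -2.57780142 -2.79000707] 0.013001489357940077 [-0.03 -0.07 -0.05 -0.08  0.1   0.01 -0.01]
gate 1.3883058979940905 0.11991903561099551
```

View pics/g.png

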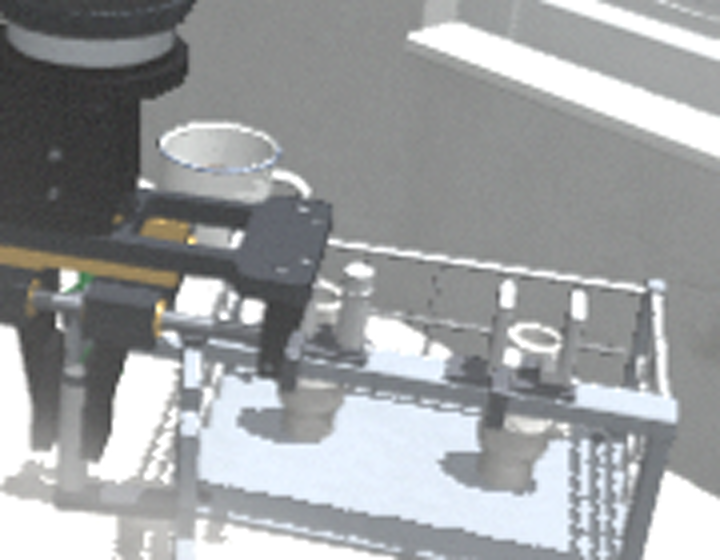

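```bash
python3 -c "
from cell import env
print(env.sign_off()); o=env.get_obs(); print(o['time_s'],o['tool_pos'],o['grip_width'])"
```

```text
the job is handed in; nothing more can be done
None
the job is handed in; nothing more can be done
```

The cage gate is open and held by its handle at about 1.39 rad of the 1.5 rad stop, and the job was handed in at about 13.5 s. The hand-in gave no verdict.

- **Catches:** I squeezed the round-post catch first, then the flat-paddle catch, each held at 25 N. The fingers stopped at 36.9 mm and 37.8 mm, against 38 mm when home. Later pictures showed both still home. In the very last picture the gripper hides one of the two round posts.
- **Gate:** I gripped the handle with 45 N and swung it out along its arc past the detent. I worked out the 1.39 rad from the tool's position. The tool sits 119.9 mm from the hinge, against 119 mm given, so the grip has not slipped.
- **Last checks:** The fingers read 13 mm on the 14 mm post, and the arm was still. Both valve bodies are upright in the cage. The nipple and jig were never approached, but I did not measure them again at the end. No check failed or disagreed.

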